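Fit a drilling template over a hidden locating pin and hold it down

ROBOT

A 6-joint arm with a two-finger parallel gripper is mounted at the origin on the work surface. World frame = base frame: x ahead of the robot, y to its left, z up, the work surface at z = 0. Lengths are in m, angles in degrees, forces in N, time in s.
With the tool pointing down it reaches from about 0.375 to 0.825 m from the base axis. Payload 5.5 kg.
Tool frame: the origin (TCP) lies midway between the tips of the shut fingers; the grasp point (between the pads) lies 19 mm behind it; z points along the fingers, y is the line along which they close (so a half turn about z gives the same grasp; the last joint's range is limited). The gripper opens to 85 mm and grips with 20 to 120 N. Pads are 22 mm wide; open, the fingers measure 114 mm over their backs; the gripper's body (76 mm by 85 mm) begins 54 mm behind the grasp point. The pads swing forward as they close: fully open they stand 13 mm farther back than shut.
Start: joints at [65.203, 17.962, -2.699, 69.339, 0, 90], TCP at [0.252, 0.545, 0.231] pointing down, gripper open.
Joint ranges: [-152.73, 152.73], [-39.44, 99.34], [-58.76, 71.6], [-118.89, 123.64], [-81.53, 83.1], [-180, 180]. Speed limits (degrees/s): [136.94, 136.94, 172.46, 180, 180, 180].

INTERFACE

Orientations are given as a 3x3 rotation matrix whose columns are the frame's x, y, z axes.
In Python, from station import manip, optics, workorder gives the robot as it stands. The module is installed in compiled form; this text tells all that it offers.
- The arm moves only by the shell command python3 -m crank 'ROWS' [FORCE]. ROWS is a JSON object whose one key "steps" holds a list of rows, each an object with "slide": the shift along the tool's x, y, z in mm, a list of three; "turn": the turn about the tool's z in rad; "fingers": the closure, from -1 (fully open) to 1 (shut). A call has 1 to 20 rows; each row shifts and turns the commanded pose from where the row before left it, along the tool's axes as they then stand; what a row does not reach is not made up. A row lasts 1/12 s, in which the tool goes at most 41.7 mm and 7.16 degrees, less where a joint would pass 70% of its speed; a pose out of reach is approached as far as the arm can. A call is refused whole if a number of a shift passes 41.7 or a number of a turn 0.125, either way. A call with a gripper value outside its range is refused whole. The fingers move at their own pace and stop on an object; FORCE is the grip in N (left out, the last holds). Time passes only in rows, so rows that do not move let the fingers close. It gives the time, the measured TCP pose, the force, the opening and the grip force at its end, in the units of the state.
- manip.read_state(): the state, without advancing time (a new reading comes with each control period).
- optics.read_camera(name): name is "side" or "top" or "wrist"; returns a dict with "pixels" (384x512x3 uint8, blue, green, red), "intrinsics" (3x3 intrinsics, pixels), "D" ([k1, k2, p1, p2, k3] as OpenCV has them; the pictures are not rectified), "world_from_camera" (4x4, takes a point from camera to world coordinates). Camera axes: x right, y down, z forward; pixel columns grow to the right and rows downward; lengths in m; the calibration is good to about 2 mm. A picture is of the moment at which its call begins. There is no depth.
- workorder.sign_off(): hands the job in; it is judged then, once.
The state is a dict: "clock": time; "joint_pos": joint angles; "qvel": joint speeds; "joint_efforts": joint torques, N m; "ee_pos": TCP position; "tcp_rot": TCP orientation; "force": force on the tool from outside, world axes, zero at the start; "torque": the same for the moment, N m; "grip_width": finger opening in m; "grasp_force": force on a finger pad.
Only numpy, scipy, OpenCV 4.12 (cv2) and the standard library are available. Lean on these libraries where they do the work, as an engineer would, in place of code of your own. Each camera call takes 0.05 s, during which the arm holds its last target. There are 200 camera calls.

TASK

Pick up the blue drilling template by its black handle and set it down lightly on the tip of the jig's steel locating pin with the blind hole in its underside still a centimetre or two away from the pin; then slide it across, lined up with the jig's long side, until the hole drops over the pin, and press it fully down onto the jig's aluminium stops. Finish like that, still gripping the handle and holding the template pressed fully down ready for drilling: do not let go. Leave the glue bottle, hammer and offcut where they are.

Things in the scene. Friction and masses are not known exactly. Their poses are not given: they have to be found in the camera images.
- template: Loose drilling template, 0.25 to 0.45 kg: blue plastic plate 220 (x) x 110 (y) x 18 (z) mm with four brass bushings; on top in its middle a black bar handle 90 (x) x 26 (y) x 38 (z) mm. Origin: centre of the underside; z up. Total height 56 mm. It lies flat on the bench. Turned by half a turn it fits just as well.
- template_hole (a point): Mouth of the blind hole in the template's underside, at the template's origin, straight below the middle of the handle: 14 mm diameter, 18 mm deep, 2 mm chamfer round the mouth. It cannot be seen from above.
- template_grip (a point): Where to grip the handle: on its middle axis, 42 mm above the template's underside (24 mm above the plate's top, 14 mm below the handle's top). Fingers close across the handle, along the template's y (26 mm wide).
- bed: Jig, fixed to the bench: white base 250 (x, long side) x 150 (y) x 18 mm. Origin: centre of its underside, on the bench; z up. Two aluminium stops, 18 (x) x 100 (y) mm bars at x = +94 and -94 mm, tops 33 mm above the bench. Between them a dark walnut blank 150 x 100 x 14 mm on springs, its top 40 mm above the bench, with a 24 mm hole in its middle where the pin stands.
- pin_tip (a point): Tip of the steel locating pin, upright and fixed in the middle of the jig: 10 mm diameter, conical end (5 mm long, 4 mm across at the tip). The tip is 48 mm above the bench, 8 mm above the blank, so the template's underside rides on the tip until the hole is over it, then drops 8 mm onto the blank.
- carriage (a joint): How far the sprung walnut blank is pressed down, m: 0 = up (also under the template's own weight), 0.007 = template fully down on the stops, pin 15 mm inside the hole. It starts to move at about 7 N total downward load and reaches the stops at about 16 N (the template's own weight, 2.5 to 4.5 N, counts); it springs back when released.
- glue: Bystander: standing yellow glue bottle, 56 mm diameter, 170 mm tall, orange cap. Origin: centre of its foot.
- hammer: Bystander: hammer lying on the bench, about 300 mm long. Origin on its underside.
- offcut: Bystander: wooden offcut 160 x 45 x 30 mm lying on the bench. Origin: centre of its underside.
There are look-alikes about, which are no part of the job. Several things look just like the template: the one meant starts farthest to the robot's right.

How it is judged (in metres and radians):
On the way, in this order (a step that is already met when the one before it is completed fails the run):
1. the template touches down on the jig (over 0.5 N) with its hole more than 7 mm and less than 60 mm to the side of the pin (contact force between template and bed above 0.5 N and horizontal distance between template_hole and pin_tip between 0.007 and 0.06 m), for 0.1 s.
2. the template has dropped over the pin: hole within 4 mm of the pin, underside at the blank or lower (horizontal distance between template_hole and pin_tip below 0.004 m and z of template_hole in the frame of bed below 0.043 m), for 0.1 s.
At the end, for the whole second after the job is handed in: Hole within 4 mm of the pin, template square to the jig (0.12 rad), level (0.04 rad), at rest, underside below 35.5 mm, blank pressed down over 5 mm, fingers round the handle and gripping it (over 3 N); glue bottle, hammer and offcut within 30 mm of their starts (horizontal distance between template_hole and pin_tip below 0.004 m and z of template_hole in the frame of bed below 0.0355 m and value of joint carriage above 0.005 m and angle between the x axis of template and the x axis of bed, either way round below 0.12 rad and angle between template's own z axis and vertical below 0.04 rad and linear speed of template below 0.02 m/s and contact force between the fingers and template above 3 N and z of the grasp point in the frame of template below 0.065 m and y of the grasp point in the frame of template between -0.013 and 0.013 m and x of the grasp point in the frame of template between -0.05 and 0.05 m and distance of each of glue, hammer, offcut from where it was at the start of the episode below 0.03 m); the arm keeps its last pose, push and grip.
It fails at once if the glue bottle, hammer or offcut is pushed more than 30 mm (distance of any of glue, hammer, offcut from where it was at the start of the episode above 0.03 m).
It fails at once if the glue bottle is knocked over (angle between glue's own z axis and vertical above 0.5 rad).
It also fails if it takes over 45 s, if anything falls off the work surface, if the arm or the gripper's body presses on something with over 40 N, if the wrist force passes 120 N, or if a joint passes its speed limit or range.

## Working session

There is one attempt and no reset: what is moved stays moved. The work goes in short steps, Python scripts to look and compute and a shell command to move; the robot and the scene stay as the last step left them, time stands still between calls to the robot, and variables do not carry over. Pictures are saved under pics/ and viewed, at most 10 in all, crops included, and the job is handed in when it is done.

```bash
mkdir -p pics; python3 - <<'E'
from station import manip, optics
import cv2,numpy as np
for n in ("top","side"):
    c=optics.read_camera(n); cv2.imwrite(f"pics/{n}0.png",c["pixels"]); print(n,c["intrinsics"].tolist() if hasattr(c["intrinsics"],'tolist') else c["intrinsics"],c["D"],np.round(c["world_from_camera"],3).tolist())
s=manip.read_state(); print(s)
E
```

```text
top [[370.4382582602281, 0.0, 260.4896931777081], [0.0, 370.4382582602281, 189.39212898780534], [0.0, 0.0, 1.0]] [-0.10722583  0.          0.          0.          0.        ] [[0.029, -0.994, 0.108, 0.412], [-1.0, -0.03, -0.007, 0.021], [0.01, -0.107, -0.994, 1.225], [0.0, 0.0, 0.0, 1.0]]
side [[404.4923290626563, 0.0, 258.66360149201574], [0.0, 404.4923290626563, 188.04127530346523], [0.0, 0.0, 1.0]] [-0.13505239  0.          0.          0.          0.        ] [[0.946, -0.16, 0.283, 0.154], [-0.325, -0.504, 0.8, -1.078], [0.014, -0.849, -0.529, 0.792], [0.0, 0.0, 0.0, 1.0]]
{'clock': 0.1, 'joint_pos': array([ 6.52013864e+01,  1.80015576e+01, -2.74746413e+00,  6.93398305e+01,
       -1.34652599e-05,  8.99984140e+01]), 'qvel': array([-0.05622161, -0.15642158,  0.03448883, -0.05643774,  0.03447915,
        0.0760911 ]), 'joint_efforts': array([ 1.03239541e-03, -5.40767491e+01,  3.40541589e+01,  1.11725199e-02,
        6.99587076e-05,  1.50384477e-05]), 'ee_pos': array([0.2514435 , 0.54420799, 0.23051386]), 'tcp_rot': array([[-9.07799238e-01,  4.19404484e-01, -6.50223500e-04],
       [ 4.19404988e-01,  9.07798146e-01, -1.40786233e-03],
       [-1.92086338e-07, -1.55076333e-03, -9.99998798e-01]]), 'force': array([-0.2634959 , -0.65168446,  0.1189354 ]), 'torque': array([ 0.00896722, -0.02018597, -0.02110336]), 'grasp_force': 0.0, 'grip_width': 0.08561069315831875}
```

View pics/top0.png

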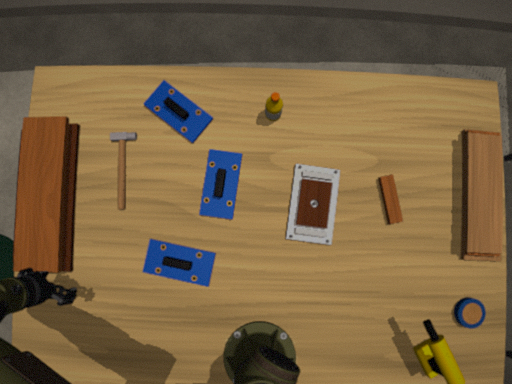

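View pics/side0.png

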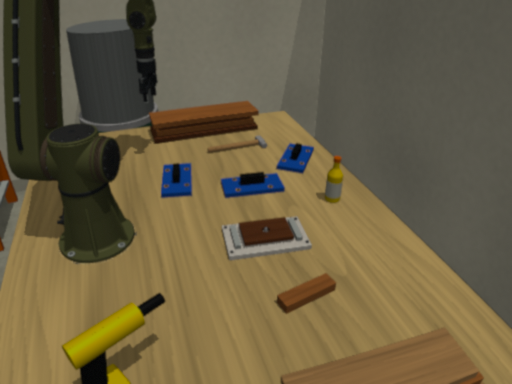

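The top picture shows three identical blue templates, at pixels (178,111), (221,184) and (179,262). Image right is the robot's right (-y), so the one meant is at (221,184). The jig is at (314,204), the glue bottle at (274,107), the hammer at (123,170) and the offcut at (390,200). The side view shows the same layout.

```bash
cat > h.py <<'E'
import cv2,numpy as np
from station import manip, optics
def w(c,px,z):
    K=np.array(c["intrinsics"]);T=np.array(c["world_from_camera"])
    p=cv2.undistortPoints(np.float64(px).reshape(-1,1,2),K,np.array(c["D"])).reshape(-1,2)
    d=np.c_[p,np.ones(len(p))]@T[:3,:3].T
    return T[:3,3]+d*((z-T[2,3])/d[:,2])[:,None]
def blobs(m,amin=100):
    cs,_=cv2.findContours(m.astype(np.uint8)*255,cv2.RETR_EXTERNAL,cv2.CHAIN_APPROX_NONE)
    return [k for k in cs if cv2.contourArea(k)>amin]
def rect(c,k,z):
    P=w(c,k.reshape(-1,2),z)[:,:2].astype(np.float32)*1000
    (cx,cy),s,a=cv2.minAreaRect(P)
    if s[0]<s[1]: a+=90
    return np.round([cx,cy,max(s),min(s),(a+90)%180-90],1)
def blue(im): 
    h=cv2.cvtColor(im,cv2.COLOR_BGR2HSV); return cv2.inRange(h,(105,120,60),(130,255,255))>0
def handle(c,k):  # dark blob within the blue contour's hull
    im=c["pixels"]; m=np.zeros(im.shape[:2],np.uint8); cv2.drawContours(m,[cv2.convexHull(k)],-1,1,-1)
    return max(blobs((m>0)&(im.max(2)<50),20),key=cv2.contourArea)
def white(im): return (im.min(2)>150)&(im.max(2).astype(int)-im.min(2)<40)
E
python3 - <<'E'
from h import *
for n in("top","side"):
    c=optics.read_camera(n); im=c["pixels"]
    for k in blobs(blue(im)):
        print(n,"blue",k.reshape(-1,2).mean(0).round(),rect(c,k,.018))
        try:
            hk=handle(c,k); print("   handle",hk.reshape(-1,2).mean(0).round(1),rect(c,hk,.056))
        except ValueError: pass
    for k in blobs(white(im),300): print(n,"white",k.reshape(-1,2).mean(0).round(),rect(c,k,.018))
    if n=="top":
        a=cv2.resize(im[140:252,190:350],None,fx=5,fy=5,interpolation=cv2.INTER_CUBIC)
    else: b=cv2.resize(im[160:265,215:315],None,fx=5,fy=5,interpolation=cv2.INTER_CUBIC)
cv2.imwrite("pics/crop_t.png",a);cv2.imwrite("pics/crop_s.png",b)
E
```

```text
top blue [471. 313.] [ 147.3 -704.9   95.9   93.8   89.2]
top blue [179. 262.] [298.  270.7 216.7 107.6  79.9]
   handle [177. 263.] [298.6 268.   88.5  26.   79.8]
top blue [220. 184.] [558.2 144.9 217.2 107.9  -6.2]
   handle [219.4 182.9] [556.2 144.   87.8  25.5  -6.3]
top blue [178. 111.] [801.7 300.9 219.  107.9  53.6]
   handle [176.  108.5] [797.3 298.3  95.2  26.1  53.3]
top white [313. 204.] [ 501.5 -160.5  246.5  146.2   -6.3]
side blue [251. 186.] [552.5 124.6 215.6 123.4  -6.7]
   handle [252.  179.3] [545.4  98.5  95.5  55.2  -6.3]
side blue [176. 180.] [293.7 249.3 231.1 103.9  79.3]
   handle [175.8 173. ] [293.5 228.9 134.4  22.   81.3]
side blue [295. 157.] [793.4 278.8 230.8 107.6  53.5]
   handle [295.6 151.7] [780.8 253.8 130.8  30.5  58.6]
```

View pics/crop_t.png

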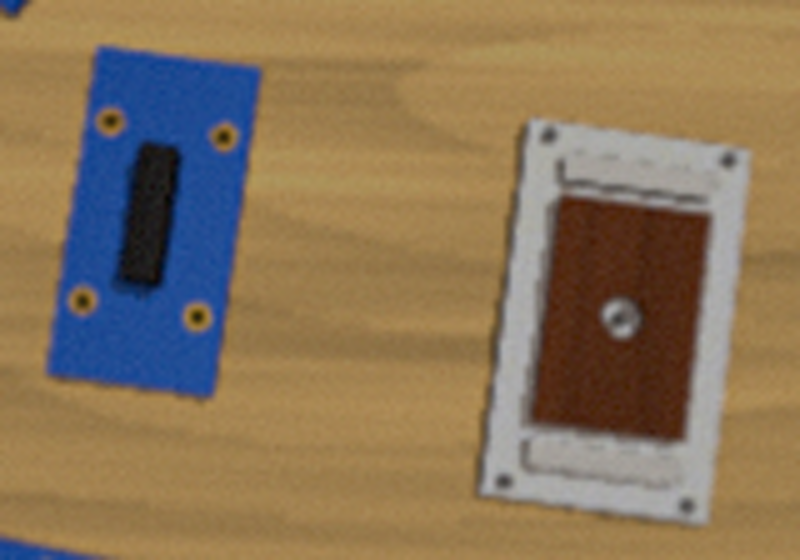

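View pics/crop_s.png

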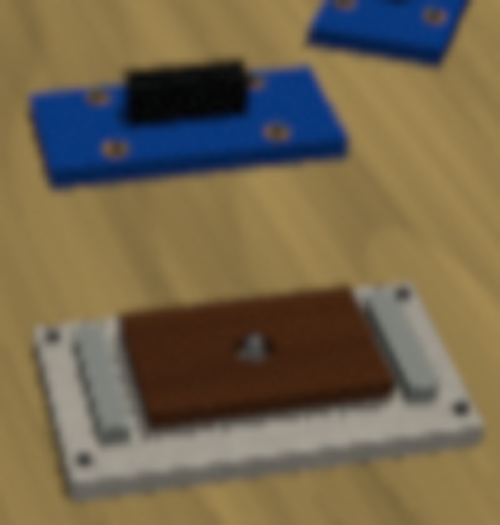

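The crops confirm it: the rightmost blue template is at top (220,184) with its handle at (219,183). The jig has the pin at about top (314.4,203.6). Both are yawed about -6.3°. Next I move above the handle.

```bash
python3 -m crank '{"steps":[{"slide":[-29.6,-15.7,0],"turn":0,"fingers":-1},{"slide":[-29.6,-15.7,0],"turn":0,"fingers":-1},{"slide":[-29.6,-15.7,0],"turn":0,"fingers":-1},{"slide":[-29.6,-15.7,0],"turn":0,"fingers":-1},{"slide":[-29.6,-15.7,0],"turn":0,"fingers":-1},{"slide":[-29.6,-15.7,0],"turn":0,"fingers":-1},{"slide":[-29.6,-15.7,0],"turn":0,"fingers":-1},{"slide":[-29.6,-15.7,0],"turn":0,"fingers":-1},{"slide":[-29.6,-15.7,0],"turn":0,"fingers":-1},{"slide":[-29.6,-15.7,0],"turn":0,"fingers":-1},{"slide":[-29.6,-15.7,0],"turn":0,"fingers":-1},{"slide":[-29.6,-15.7,0],"turn":0,"fingers":-1},{"slide":[-29.6,-15.7,0],"turn":0,"fingers":-1},{"slide":[-29.6,-15.7,0],"turn":0,"fingers":-1},{"slide":[-29.6,-15.7,0],"turn":0,"fingers":-1},{"slide":[0,0,0],"turn":-0.081,"fingers":-1},{"slide":[0,0,0],"turn":-0.081,"fingers":-1},{"slide":[0,0,0],"turn":-0.081,"fingers":-1},{"slide":[0,0,0],"turn":-0.081,"fingers":-1},{"slide":[0,0,0],"turn":0,"fingers":-1}]}' 40
cat >> h.py <<'E'
def st():
    s=manip.read_state(); R=s["tcp_rot"]
    print("t%.2f"%s["clock"],"p",np.round(s["ee_pos"]*1000,1),"yawY %.2f"%np.degrees(np.arctan2(R[1,1],R[0,1])),"tilt %.2f"%np.degrees(np.arccos(-R[2,2])),"j",np.round(s["joint_pos"],0),"F",np.round(s["force"],1),"T",np.round(s["torque"],2),"g",round(s["grip_width"],4),round(s["grasp_force"],1))
    return s
def togo(s,dw): return np.round(s["tcp_rot"].T@np.array(dw),1)
E
python3 - <<'E'
from h import *
s=st(); c=optics.read_camera("wrist"); im=c["pixels"]; cv2.imwrite("pics/w1.png",im)
print(np.round(c["world_from_camera"],3).tolist(),c["D"])
for k in blobs(blue(im),2000):
    print(rect(c,k,.018)); hk=handle(c,k); print(" h",hk.reshape(-1,2).mean(0),rect(c,hk,.056))
E
```

```text
clock: 1.87
ee_pos: [0.5559, 0.1444, 0.231]
tcp_rot: [[-0.994, 0.107, -0.0], [0.107, 0.994, -0.0], [0.0, -0.0, -1.0]]
force: [-0.2, 0.1, 0.6]
grip_width: 0.0853
grasp_force: 0.0
t1.87 p [555.9 144.4 231. ] yawY 83.86 tilt 0.03 j [15. 15. -6. 68.  0. 21.] F [-0.2  0.1  0.6] T [ 0.02 -0.02  0.08] g 0.0853 0.0
[[0.107, 0.941, 0.322, 0.472], [0.994, -0.102, -0.034, 0.154], [0.001, 0.324, -0.946, 0.373], [0.0, 0.0, 0.0, 1.0]] [-0.01715489  0.          0.          0.          0.        ]
[765.5 253.1 109.1 102.  -36.4]
 h [343.69047619 289.5       ] [726.1 242.6 101.2   9.5   9.7]
[557.6 145.3 216.9 108.3  -6.3]
 h [253.88359788 170.21164021] [554.8 145.6  89.4  23.8  -6.2]
```

View pics/w1.png

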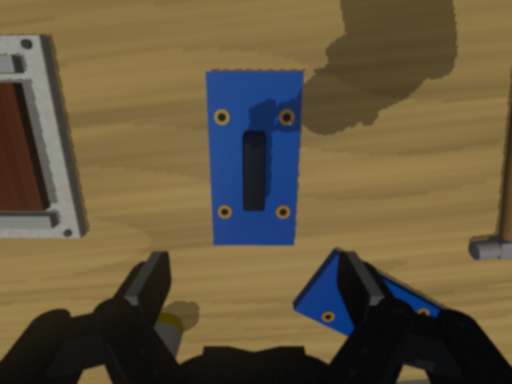

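The wrist view shows the template squarely under the open gripper, with its handle at (254,170). Its measured centre is about (557,145), yaw -6.3°. Next I descend and grip.

```bash
python3 -m crank '{"steps":[{"slide":[-1,0.5,26],"turn":0,"fingers":-1},{"slide":[0,0,26],"turn":0,"fingers":-1},{"slide":[0,0,26],"turn":0,"fingers":-1},{"slide":[0,0,26],"turn":0,"fingers":-1},{"slide":[0,0,26],"turn":0,"fingers":-1},{"slide":[0,0,26],"turn":0,"fingers":-1},{"slide":[0,0,26],"turn":0,"fingers":-1},{"slide":[0,0,14],"turn":0,"fingers":-1},{"slide":[0,0,8],"turn":0,"fingers":-1},{"slide":[0,0,3],"turn":0,"fingers":-1},{"slide":[0,0,0],"turn":0,"fingers":-1},{"slide":[0,0,0],"turn":0,"fingers":1},{"slide":[0,0,0],"turn":0,"fingers":1},{"slide":[0,0,0],"turn":0,"fingers":1},{"slide":[0,0,0],"turn":0,"fingers":1},{"slide":[0,0,0],"turn":0,"fingers":1},{"slide":[0,0,0],"turn":0,"fingers":1},{"slide":[0,0,0],"turn":0,"fingers":1},{"slide":[0,0,0],"turn":0,"fingers":1}]}' 60; python3 -c "
from h import *
st()"
```

```text
clock: 3.5
ee_pos: [0.5577, 0.1451, 0.0252]
tcp_rot: [[-0.994, 0.109, 0.001], [0.109, 0.994, 0.0], [-0.001, 0.0, -1.0]]
force: [-1.3, 0.1, 5.3]
grip_width: 0.0252
grasp_force: 61.5
t3.50 p [557.7 145.1  25.2] yawY 83.76 tilt 0.08 j [ 15.  25. -22.  43.  -0.  21.] F [-1.3  0.1  5.3] T [-0.25  0.13 -0.01] g 0.0252 61.5
```

```bash
python3 -m crank '{"steps":[{"slide":[0,0,-8],"turn":0,"fingers":1},{"slide":[0,0,-16],"turn":0,"fingers":1},{"slide":[0,0,-20],"turn":0,"fingers":1},{"slide":[0,0,-20],"turn":0,"fingers":1},{"slide":[0,0,-20],"turn":0,"fingers":1},{"slide":[0,0,-20],"turn":0,"fingers":1},{"slide":[0,0,-16],"turn":0,"fingers":1},{"slide":[0,0,0],"turn":0,"fingers":1},{"slide":[0,0,0],"turn":0,"fingers":1},{"slide":[0,0,0],"turn":0,"fingers":1}]}'; python3 - <<'E'
from h import *
s=st()
c=optics.read_camera("top"); im=c["pixels"]
ks=[k for k in blobs(white(im),300)]; 
for k in ks: print("white",rect(c,k,.018))
# blank (dark brown) and pin
k=max(ks,key=cv2.contourArea); m=np.zeros(im.shape[:2],np.uint8); cv2.drawContours(m,[cv2.convexHull(k)],-1,1,-1); 
h=cv2.cvtColor(im,cv2.COLOR_BGR2HSV)
for b in blobs((m>0)&(h[...,1]>110)&(h[...,2]<150),300): print("blank",rect(c,b,.040),b.reshape(-1,2).mean(0))
print("pin(px 314.4-.4,203.6-.4)",w(c,[[314.0,203.2]],.048)*1000)
for n in("wrist",):
    c=optics.read_camera(n); im=c["pixels"]; cv2.imwrite("pics/w2.png",im)
    for k in blobs(white(im),300): print(n,"white",rect(c,k,.018),k.reshape(-1,2).mean(0))
    for k in blobs(blue(im),3000): print(n,"blue",rect(c,k,s["ee_pos"][2]-.0252+.018))
E
```

```text
clock: 4.33
ee_pos: [0.556, 0.1449, 0.143]
tcp_rot: [[-0.994, 0.109, -0.002], [0.109, 0.994, -0.0], [0.002, -0.001, -1.0]]
force: [0.0, 0.2, -4.3]
grip_width: 0.0255
grasp_force: 60.4
t4.33 p [556.  144.9 143. ] yawY 83.77 tilt 0.12 j [ 15.  18. -14.  58.   0.  21.] F [ 0.   0.2 -4.3] T [-0.02 -0.    0.04] g 0.0255 60.4
white [ 501.1 -161.6  248.   148.6   -6.3]
blank [ 501.  -160.   145.    96.5   -6.1] [313.6993007  203.23776224]
pin(px 314.4-.4,203.6-.4) [[ 500.03208364 -159.32730922   48.        ]]
wrist white [568.3 -94.4 139.9  36.  -22.1] [ 10.58333333 225.50641026]
wrist blue [516.9 149.5 139.3 108.6  -6.2]
```

View pics/w2.png

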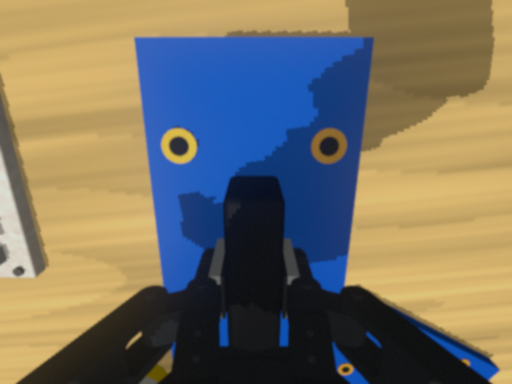

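The wrist view shows the template held level and square in the fingers. Next I carry it to a spot 15 mm short of the pin, along tool y.

```bash
python3 -m crank '{"steps":[{"slide":[1.75,-15,0],"turn":0,"fingers":1},{"slide":[1.75,-25,0],"turn":0,"fingers":1},{"slide":[1.75,-25,0],"turn":0,"fingers":1},{"slide":[1.75,-25,0],"turn":0,"fingers":1},{"slide":[1.75,-25,0],"turn":0,"fingers":1},{"slide":[1.75,-25,0],"turn":0,"fingers":1},{"slide":[1.75,-25,0],"turn":0,"fingers":1},{"slide":[1.75,-25,0],"turn":0,"fingers":1},{"slide":[1.75,-25,0],"turn":0,"fingers":1},{"slide":[1.75,-25,0],"turn":0,"fingers":1},{"slide":[1.75,-25,0],"turn":0,"fingers":1},{"slide":[1.75,-18.5,0],"turn":0,"fingers":1},{"slide":[0,-10,10],"turn":0,"fingers":1},{"slide":[0,0,20],"turn":0,"fingers":1},{"slide":[0,0,15],"turn":0,"fingers":1},{"slide":[0,0,5],"turn":0,"fingers":1},{"slide":[0,0,0],"turn":0,"fingers":1},{"slide":[0,0,0],"turn":0,"fingers":1},{"slide":[0,0,0],"turn":0,"fingers":1}]}'; python3 - <<'E'
from h import *
s=st(); z=s["ee_pos"][2]-.0252
c=optics.read_camera("top"); im=c["pixels"]; a=im[140:260,240:400]
for k in blobs(blue(im),500): print("blue",rect(c,k,z+.018),k.reshape(-1,2).mean(0).round())
c=optics.read_camera("side"); b=c["pixels"][165:285,200:340]
cv2.imwrite("pics/o3.png",np.hstack([cv2.resize(a,(400,300)),cv2.resize(b,(350,300))]))
print("togo from TCP to pin", togo(s,np.array([501.5,-159.5,0])-s["ee_pos"]*1000*np.array([1,1,0])))
E
```

```text
clock: 6.02
ee_pos: [0.5048, -0.1443, 0.0948]
tcp_rot: [[-0.994, 0.108, 0.001], [0.108, 0.994, -0.0], [-0.001, -0.0, -1.0]]
force: [-0.0, 1.1, -3.9]
grip_width: 0.0252
grasp_force: 60.2
t6.02 p [ 504.8 -144.3   94.8] yawY 83.80 tilt 0.05 j [-16.  16. -25.  50.   0. -10.] F [-0.   1.1 -3.9] T [-0.05 -0.01 -0.01] g 0.0252 60.2
blue [ 162.6 -662.9   90.5   88.4   89.2] [471. 313.]
blue [304.5 256.3 204.2 101.1  79.9] [179. 262.]
blue [ 451.3 -117.   103.    67.2   -6.4] [300. 218.]
blue [779.1 284.9 206.3 101.4  53.6] [178. 111.]
togo from TCP to pin [  1.6 -15.5   0. ]
```

View pics/o3.png

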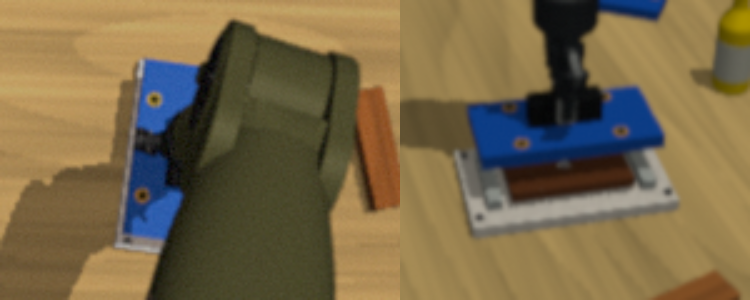

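The left half (top view) shows the template over the jig, offset to the robot's left. The right half (side view) shows it hovering level above the pin. Next I lower it gently.

```bash
python3 -m crank '{"steps":[{"slide":[1.6,0,8],"turn":0,"fingers":1},{"slide":[0,0,6],"turn":0,"fingers":1},{"slide":[0,0,3],"turn":0,"fingers":1},{"slide":[0,0,1],"turn":0,"fingers":1},{"slide":[0,0,1],"turn":0,"fingers":1},{"slide":[0,0,0],"turn":0,"fingers":1},{"slide":[0,0,0],"turn":0,"fingers":1}]}'; python3 -m crank '{"steps":[{"slide":[0,0,1],"turn":0,"fingers":1},{"slide":[0,0,0.5],"turn":0,"fingers":1},{"slide":[0,0,0],"turn":0,"fingers":1},{"slide":[0,0,0],"turn":0,"fingers":1}]}'
```

```text
clock: 6.7
ee_pos: [0.5027, -0.1443, 0.0753]
tcp_rot: [[-0.994, 0.109, 0.0], [0.109, 0.994, -0.0], [-0.0, -0.0, -1.0]]
force: [0.1, -0.2, -3.1]
grip_width: 0.025
grasp_force: 60.3
clock: 7.03
ee_pos: [0.5027, -0.1443, 0.0739]
tcp_rot: [[-0.994, 0.109, 0.0], [0.109, 0.994, -0.0], [-0.0, -0.0, -1.0]]
force: [-0.5, -0.1, -2.6]
grip_width: 0.0249
grasp_force: 60.3
```

```bash
for i in 1; do python3 -m crank '{"steps":[{"slide":[0,0,0.6],"turn":0,"fingers":1},{"slide":[0,0,0],"turn":0,"fingers":1},{"slide":[0,0,0],"turn":0,"fingers":1}]}'; done; python3 -m crank '{"steps":[{"slide":[0,0,0.6],"turn":0,"fingers":1},{"slide":[0,0,0],"turn":0,"fingers":1},{"slide":[0,0,0],"turn":0,"fingers":1}]}'
```

```text
clock: 7.28
ee_pos: [0.5026, -0.1442, 0.0732]
tcp_rot: [[-0.994, 0.109, -0.0], [0.109, 0.994, 0.0], [0.0, 0.0, -1.0]]
force: [-0.6, -0.6, -3.2]
grip_width: 0.0249
grasp_force: 60.3
clock: 7.53
ee_pos: [0.5028, -0.1443, 0.0729]
tcp_rot: [[-0.994, 0.109, 0.0], [0.109, 0.994, -0.0], [-0.0, -0.0, -1.0]]
force: [-1.2, -0.2, 0.5]
grip_width: 0.0254
grasp_force: 61.1
```

It is in contact: Fz rose about 4 N with the template's hole about 15 mm from the pin. Next I slide it across.

```bash
python3 -m crank '{"steps":[{"slide":[0,0,0],"turn":0,"fingers":1},{"slide":[0,0,0],"turn":0,"fingers":1},{"slide":[0,-1.5,0],"turn":0,"fingers":1},{"slide":[0,-1.5,0],"turn":0,"fingers":1},{"slide":[0,-1.5,0],"turn":0,"fingers":1},{"slide":[0,-1.5,0],"turn":0,"fingers":1},{"slide":[0,0,0],"turn":0,"fingers":1}]}'; python3 -m crank '{"steps":[{"slide":[0,-1.5,0],"turn":0,"fingers":1},{"slide":[0,-1.5,0],"turn":0,"fingers":1},{"slide":[0,-1.5,0],"turn":0,"fingers":1},{"slide":[0,-1.5,0],"turn":0,"fingers":1},{"slide":[0,-1.5,0],"turn":0,"fingers":1},{"slide":[0,-1.5,0],"turn":0,"fingers":1},{"slide":[0,0,0],"turn":0,"fingers":1},{"slide":[0,0,0],"turn":0,"fingers":1}]}'
```

```text
clock: 8.12
ee_pos: [0.5024, -0.1507, 0.0728]
tcp_rot: [[-0.994, 0.109, 0.001], [0.109, 0.994, -0.0], [-0.001, -0.0, -1.0]]
force: [0.2, 1.5, 2.2]
grip_width: 0.0254
grasp_force: 61.1
clock: 8.78
ee_pos: [0.5004, -0.1595, 0.0721]
tcp_rot: [[-0.994, 0.109, -0.001], [0.109, 0.994, -0.0], [0.001, -0.0, -1.0]]
force: [-0.2, 0.3, -3.3]
grip_width: 0.0253
grasp_force: 60.3
```

The force went back to about -4 N (hanging weight), so the hole is over the pin. Next I lower it.

```bash
python3 -m crank '{"steps":[{"slide":[0,0,1.5],"turn":0,"fingers":1},{"slide":[0,0,1.5],"turn":0,"fingers":1},{"slide":[0,0,0],"turn":0,"fingers":1},{"slide":[0,0,0],"turn":0,"fingers":1}]}';python3 -m crank '{"steps":[{"slide":[0,0,1.5],"turn":0,"fingers":1},{"slide":[0,0,1.5],"turn":0,"fingers":1},{"slide":[0,0,0],"turn":0,"fingers":1},{"slide":[0,0,0],"turn":0,"fingers":1}]}'
```

```text
clock: 9.12
ee_pos: [0.5008, -0.1591, 0.0694]
tcp_rot: [[-0.994, 0.109, -0.001], [0.109, 0.994, 0.0], [0.001, -0.0, -1.0]]
force: [-1.5, 0.0, -3.7]
grip_width: 0.0251
grasp_force: 60.3
clock: 9.45
ee_pos: [0.501, -0.1596, 0.0665]
tcp_rot: [[-0.994, 0.109, -0.0], [0.109, 0.994, -0.001], [0.0, -0.001, -1.0]]
force: [-0.4, -2.9, -4.4]
grip_width: 0.0249
grasp_force: 60.2
```

```bash
python3 -m crank '{"steps":[{"slide":[0,-0.7,1.5],"turn":0,"fingers":1},{"slide":[0,0,0],"turn":0,"fingers":1},{"slide":[0,0,0],"turn":0,"fingers":1},{"slide":[0,0,0],"turn":0,"fingers":1},{"slide":[0,0,1.5],"turn":0,"fingers":1},{"slide":[0,0,1.5],"turn":0,"fingers":1},{"slide":[0,0,0],"turn":0,"fingers":1},{"slide":[0,0,0],"turn":0,"fingers":1}]}' 80;python3 -m crank '{"steps":[{"slide":[0,0,1.5],"turn":0,"fingers":1},{"slide":[0,0,1.5],"turn":0,"fingers":1},{"slide":[0,0,1],"turn":0,"fingers":1},{"slide":[0,0,0],"turn":0,"fingers":1},{"slide":[0,0,0],"turn":0,"fingers":1}]}'
```

```text
clock: 10.12
ee_pos: [0.501, -0.1598, 0.0627]
tcp_rot: [[-0.994, 0.109, 0.0], [0.109, 0.994, -0.0], [-0.0, -0.0, -1.0]]
force: [-3.2, -0.4, 6.1]
grip_width: 0.0245
grasp_force: 83.6
clock: 10.53
ee_pos: [0.501, -0.1599, 0.0591]
tcp_rot: [[-0.994, 0.109, 0.001], [0.109, 0.994, -0.0], [-0.001, -0.0, -1.0]]
force: [-5.1, -0.4, 9.5]
grip_width: 0.0247
grasp_force: 84.2
```

```bash
python3 -m crank '{"steps":[{"slide":[0.7,0,1],"turn":0,"fingers":1},{"slide":[0,0,1],"turn":0,"fingers":1},{"slide":[0,0,0],"turn":0,"fingers":1},{"slide":[0,0,0],"turn":0,"fingers":1}]}';python3 -m crank '{"steps":[{"slide":[0,0,0.7],"turn":0,"fingers":1},{"slide":[0,0,0],"turn":0,"fingers":1},{"slide":[0,0,0],"turn":0,"fingers":1}]}'
```

```text
clock: 10.87
ee_pos: [0.5011, -0.1599, 0.0582]
tcp_rot: [[-0.994, 0.109, 0.002], [0.109, 0.994, -0.0], [-0.002, -0.0, -1.0]]
force: [-6.4, 1.2, 17.3]
grip_width: 0.0249
grasp_force: 85.3
clock: 11.12
ee_pos: [0.5011, -0.1599, 0.0581]
tcp_rot: [[-0.994, 0.109, 0.002], [0.109, 0.994, -0.0], [-0.002, -0.0, -1.0]]
force: [-7.9, 2.0, 23.7]
grip_width: 0.0252
grasp_force: 86.4
```

The template is on the stops: z stalls at 58.1 mm, as expected, with 24 N. I check with one picture before handing in.

```bash
python3 - <<'E'
from h import *
st(); c=optics.read_camera("side"); cv2.imwrite("pics/o4.png",cv2.resize(c["pixels"][165:285,200:360],None,fx=4,fy=4,interpolation=cv2.INTER_CUBIC))
E
```

```text
t11.12 p [ 501.1 -159.9   58.1] yawY 83.77 tilt 0.14 j [-18.  18. -27.  45.   0. -11.] F [-7.9  2.  23.7] T [ 0.44  1.77 -0.07] g 0.0252 86.4
```

View pics/o4.png

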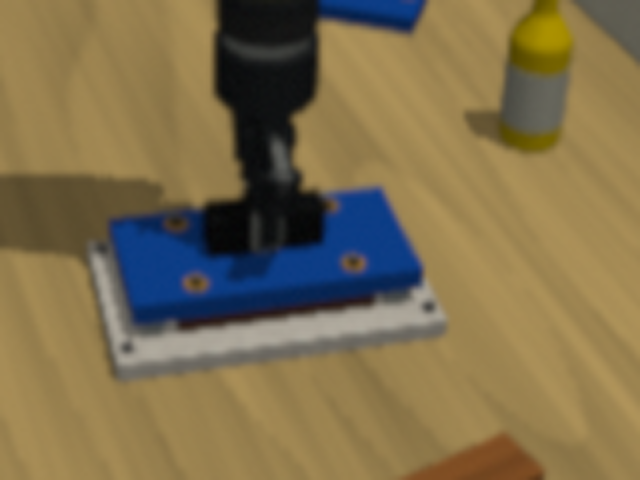

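The side crop shows the template seated level on both stops and centred on the jig at about (265,255), with the handle still gripped. I hand in.

```bash
python3 -c "
from station import workorder
print(workorder.sign_off())"
```

```text
the job is handed in; nothing more can be done
None
```

The template is on the pin, pressed onto the stops with about 24 N and still gripped by its handle; I handed the job in at about 11 s, and the sign-off returned no verdict.

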